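Load a relay board under the sprung hold-down flap of a test nest

TASK

Load the relay board that lies on the track of the bench test nest: press the thumb bar down with one fingertip and keep it down so that the sprung hold-down flap stays open, and with the other fingertip push the board along the track under the flap until it is fully home against the end stop. Then let the bar up, so that the flap comes down on the board, and take the hand away. Only push the board, never pinch or lift it, and leave the other things on the bench where they are.

Things in the scene. Friction and masses are not known exactly. Their poses are not given: they have to be found in the camera images.
- test_nest: Fixed test nest, dark plate 213 x 100 x 8 mm. Origin: underside, on the loading track's middle line; x = loading direction (to the end stop), y left, z up. Plate: x -118..95, y -36..64 mm; its top, the bed the board slides on, is z = 8 mm. Two rails 6 mm high guide the board: inner faces y = +-30.5 mm at x 32..78, flaring to +-40 mm at x = -2.
- relay_board: Blue-green board, 58 mm (own x) by 90 mm (own y), 4 mm thick, 50 to 100 g, on the bed before the flap; origin: centre of underside; its +y end goes in first. Blue relay near that end: y 5..24, x -5..14, top 20 mm up. Dark relay across the rear: y -35..-22, x -18..20, 19.5 mm high. Push its rear edge (y = -45, low) or, higher up, the dark relay's rear face (y = -35). Yellow part: 16 mm.
- hold_down (a joint): Angle of flap + thumb bar, one rocker on a shaft along nest x (axis at nest y = 40, z = 30 mm; bearings reach z = 37). 0 shut, limit 0.48. At 0.18 the flap's underside is level, 20 mm over the bed, as when it rests on the blue relay. Below that its edge blocks the relay; above about 0.25 the board passes freely. A spring shuts it: about 2 N on the bar at first, 6 to 7 N at 0.42.
- bar_mid (a point): Middle of the thumb bar's top face. The bar, beside the track on the nest's +y side, is 124 mm long (nest x -126..-2) and 26 mm wide. Shut it slopes up outwards by 0.42 rad (middle: nest y about 67, z 27 mm). Pressed to joint 0.42 it is level, middle at y = 64, z = 16 mm: a fingertip 8 mm above the bed holds it and can slide along it while the other fingertip, at equal height, pushes the board.
- heat_sink: Bystander: small finned heat sink, 25 x 30 x 18 mm, origin at the centre of its underside; leave it.
- spare_board: Bystander: small green circuit board, 34 x 50 x 14 mm, origin at the centre of its underside; leave it.
- flux_bottle: Bystander: small bottle with a red needle cap, 36 mm wide and 88 mm high, origin at the centre of its underside; leave it.
- end_stop (a point): Point on the bed at the middle of the end stop's face (nest x = 78, y = 0, z = 8 mm); the stop is 10 mm high, a grey pod 34 mm high stands behind it. Fully home, the board's leading edge touches it: the board's origin is then at nest x = 33 mm, y = 0 (play about 1.5 mm each side). Around the work: tall tray stacks front right (x over 0.5, y under -0.1 m), a card rack 75 mm high at (0.58, 0.12).
- flap_edge (a point): Front outer corner of the aluminium hold-down flap. The flap covers nest x 35..76 and y -27..33 mm, is 5 mm thick and turns on the shaft beside the track (nest y = 40). Held open at joint 0.42 this corner stands about 48 mm above the desk; fingers from above must stay at nest x below 35 mm.
- solder_reel: Bystander: reel of solder standing on its blue flange, 60 mm wide and 56 mm high, origin at the centre of its underside; leave it.

How it is judged:
By the outcome, as a careful person would: the job done as asked, in the order asked, and still so for the second after the job is handed in, with the robot touching nothing.
It also fails if it takes over 58 s, if anything falls off the work surface, if the arm or the gripper's body presses on something with over 40 N, if the wrist force passes 120 N, or if a joint passes its speed limit or range.

ROBOT

A 6-joint arm with a two-finger parallel gripper is mounted at the origin on a cart in front of the work surface, level with it; the furniture and walls round the work are solid. World frame = base frame: x ahead of the robot, y to its left, z up, the work surface at z = 0. Lengths are in m, angles in degrees, forces in N, time in s.
With the tool pointing down it reaches from about 0.4 to 0.925 m from the base axis. Payload 12.5 kg.
Tool frame: the origin (TCP) lies midway between the tips of the shut fingers; the grasp point (between the pads) lies pinch_z behind it (pinch_z is the distance from the TCP to the grasp point, in m); y points along the fingers, z is the direction in which the jaws open and shut, and the axes are right-handed (so a half turn about y gives the same grasp; the last joint's range is limited). The gripper opens to 95 mm and grips with 3 to 60 N. Pads are 20 mm wide; open, the fingers measure 119 mm over their backs; the gripper's body (75 mm by 180 mm) begins 59 mm behind the grasp point.
Start: joints at [63.163, 28.126, 89.318, -0, 62.55, -6.05], TCP at [0.222, 0.584, 0.215] pointing down, gripper open.
Joint ranges: [-177.58, 177.58], [-47.91, 125.51], [2.72, 160], [-65.01, 245.01], [3.68, 167.84], [-153.87, 153.87]. Speed limits (degrees/s): [127.2, 127.2, 159.86, 180, 180, 180].

INTERFACE

Orientations are given as a 3x3 rotation matrix whose columns are the frame's x, y, z axes.
In Python, from bench import move_to, move_straight, goto_joints, gripper_to, pause, solve_ik, snapshot, MotionError, finish_job, boxes_of, read_clock, read_joints, read_joint_vel, read_effort, read_tcp_pos, read_orientation, read_contact_force, read_moment, read_opening, pinch_z gives the robot as it stands. Calls block until the motion is done:
- move_to(position, orientation): joint-space move of the TCP to a pose.
- move_straight(position, rot=None, speed=0.15): straight line of the TCP; rot=None keeps the orientation; speed is the mean speed in m/s.
- goto_joints(angles): joint-space move.
- gripper_to(opening): finger opening in m; the grip force is fixed at half the most; returns when the fingers have stopped.
- pause(seconds).
- solve_ik(position, orientation): joint angles nearest the present ones, or None.
- snapshot(name): name is "scene" or "top"; returns a dict with "image" (400x640x3 uint8, red, green, blue), "intrinsics" (3x3 intrinsics, pixels), "rvec" (rotation vector, rad) and "tvec" (3), from world to camera coordinates, as OpenCV has them. Camera axes: x right, y down, z forward; pixel columns grow to the right and rows downward; lengths in m; the calibration is good to about 2 mm. A picture is of the moment at which its call begins. There is no depth.
A pose or a line that the arm cannot do raises MotionError and nothing moves.
- finish_job(): hands the job in, once; it reports no verdict.
Trained networks look in the newest picture that a camera, given by its name, has taken for a name from the list of things; names that differ only in an ending like _2 or _b are one class to them, and where a whole thing is asked for, a point or a joint stands for the part that bears it (a point fixed in the world has none). Each returns a list of dicts, best first, with "p" (0 to 1); they miss things now and then, are a little off and sometimes report something else, mostly with a low value. They report only what shows in the picture. A call takes as long as a camera call.
- boxes_of(target, camera): "at" ([x, y, z] in m, in the coordinates of the camera as it stood for that picture, good to about 4 mm: the middle of the surface that is visible of it).
Readings, each from a call of its own:
- read_clock(): time.
- read_joints(): joint angles.
- read_joint_vel(): joint speeds.
- read_effort(): joint torques, N m.
- read_tcp_pos(): TCP position.
- read_orientation(): TCP orientation.
- read_contact_force(): force on the tool from outside, world axes, zero at the start.
- read_moment(): the same for the moment, N m.
- read_opening(): finger opening in m.
Only numpy, scipy, OpenCV 4.12 (cv2) and the standard library are available. Lean on these libraries where they do the work, as an engineer would, in place of code of your own. Each camera call takes 0.05 s, during which the arm holds its last target.

## Working session

There is one attempt and no reset: what is moved stays moved. The work goes in short steps, each a Python script; the robot and the scene stay as the last script left them, time stands still between calls to the robot, and variables do not carry over. Pictures are saved under pics/ and viewed, and the job is handed in when it is done.

```bash
ls; mkdir -p pics
cat > h.py <<'E'
import numpy as np, cv2
from bench import *
def shot(n,f):
    s=snapshot(n); cv2.imwrite('pics/'+f,s['image'][:,:,::-1].copy()); 
    R=cv2.Rodrigues(np.array(s['rvec'],float))[0]; t=np.array(s['tvec'],float).ravel()
    return s,R,t
E
python3 - <<'E'
from h import *
for n in('scene','top'):
    s,R,t=shot(n,n+'1.png')
    print(n,'cam at',(-R.T@t).round(3),s['intrinsics'])
    for k in('test_nest','relay_board','hold_down','bar_mid','flap_edge','end_stop','heat_sink','spare_board','flux_bottle','solder_reel'):
        for d in boxes_of(k,n)[:2]:
            print(k,round(d['p'],2),(R.T@(np.array(d['at'])-t)).round(4))
print(read_clock(),pinch_z,read_orientation(),read_opening(),read_contact_force())
E
```

```text
pics
scene cam at [ 0.47  -0.062  0.822] [[520.9074766    0.         314.49225142]
 [  0.         520.9074766  196.58333201]
 [  0.           0.           1.        ]]
test_nest 0.73 [0.5768 0.3338 0.0283]
relay_board 0.62 [0.6274 0.3107 0.0171]
hold_down 0.82 [0.5784 0.2877 0.0288]
bar_mid 0.74 [0.5782 0.289  0.0346]
flap_edge 0.6 [0.5766 0.2911 0.0273]
end_stop 0.86 [0.5752 0.3357 0.0244]
spare_board 0.87 [ 5.094e-01  2.152e-01 -3.000e-04]
flux_bottle 0.66 [0.7023 0.1543 0.0469]
solder_reel 0.62 [0.7269 0.2171 0.0382]
solder_reel 0.62 [0.6288 0.3105 0.0156]
top cam at [0.476 0.285 0.885] [[372.92839973   0.         314.95339791]
 [  0.         372.92839973 203.10680664]
 [  0.           0.           1.        ]]
test_nest 0.9 [0.571  0.3343 0.0221]
relay_board 0.97 [0.6192 0.3102 0.0152]
hold_down 0.67 [0.573  0.2914 0.033 ]
bar_mid 0.72 [0.5715 0.2879 0.0302]
flap_edge 0.91 [0.5696 0.2845 0.0313]
end_stop 0.59 [0.5745 0.3368 0.0239]
heat_sink 0.58 [0.4462 0.2144 0.0025]
spare_board 0.81 [0.512  0.2161 0.0065]
flux_bottle 0.61 [0.7003 0.1646 0.0515]
solder_reel 0.67 [0.7304 0.2242 0.0391]
1.1 0.0188 [[ 9.34914549e-01  6.30503555e-05  3.54872909e-01]
 [-3.54872913e-01  9.66849133e-05  9.34914545e-01]
 [ 2.46358380e-05 -9.99999993e-01  1.12766996e-04]] 0.09514154595705872 [ 0.67685149  0.84247888 -0.35530323]
```

Run:
```python
import cv2
a=cv2.imread('pics/top1.png');b=cv2.imread('pics/scene1.png')
cv2.imwrite('pics/t1z.png',cv2.resize(a[120:320,260:500],None,fx=3,fy=3,interpolation=cv2.INTER_CUBIC)[:600,:720])
```

```text
(no output)
```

View pics/top1.png

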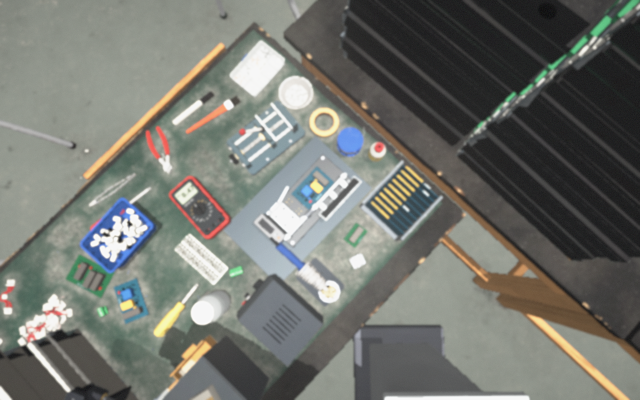

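View pics/scene1.png

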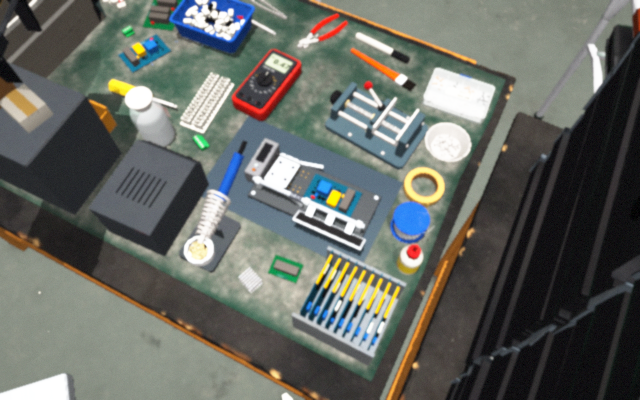

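The nest shows in the top view at about pixels (255-360, 165-250), with the loading direction running down-left; in the scene view it is at about (245-380, 140-250). Next I zoom in for accurate points.

Run:
```python
import cv2
a=cv2.imread('pics/top1.png');b=cv2.imread('pics/scene1.png')
cv2.imwrite('pics/t1z.png',cv2.resize(a[145:265,235:385],None,fx=5,fy=5,interpolation=cv2.INTER_CUBIC)) 
cv2.imwrite('pics/s1z.png',cv2.resize(b[130:260,230:390],None,fx=4.6,fy=4.6,interpolation=cv2.INTER_CUBIC))
```

```text
(no output)
```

View pics/t1z.png

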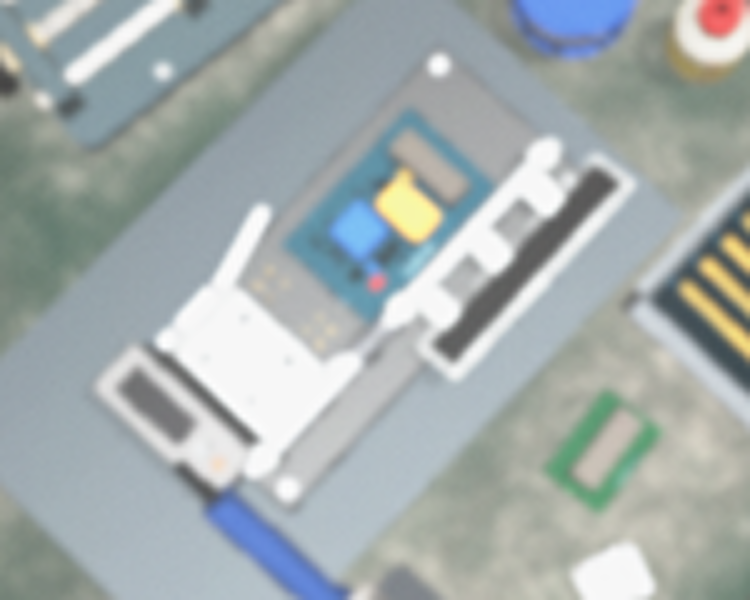

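View pics/s1z.png

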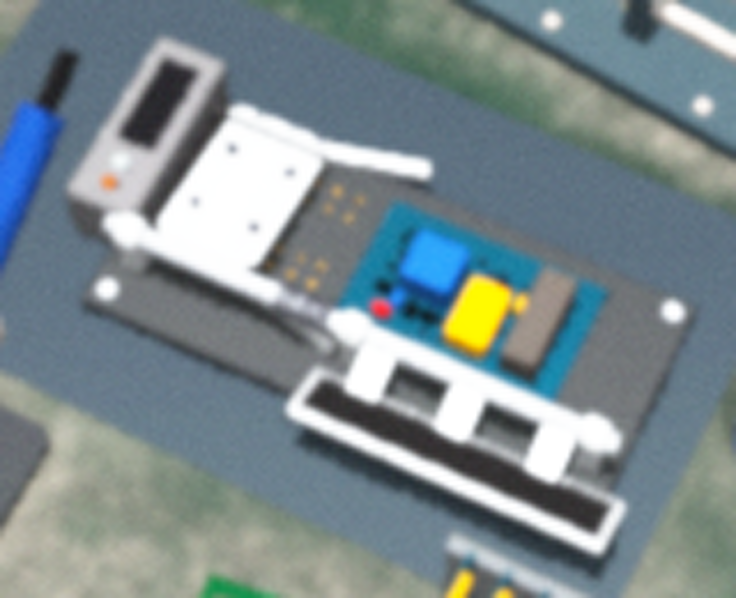

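```bash
cat > fit.py <<'E'
from h import *
from scipy.optimize import least_squares
C={}
for n in('scene','top'):
    s=snapshot(n); C[n]=(np.array(s['intrinsics']),np.array(s['rvec'],float),np.array(s['tvec'],float))
def proj(n,P):
    K,r,t=C[n]; return cv2.projectPoints(np.array(P,float).reshape(-1,1,3),r,t,K,None)[0][:,0]
def T(u,v): return ('top',235+(u+.5)/5-.5,145+(v+.5)/5-.5)
def S(u,v): return ('scene',230+(u+.5)/4.6-.5,130+(v+.5)/4.6-.5)
nest=[((-118,-36,8),T(437,46)),((95,64,8),T(290,509)),((-126,78.9,32.3),T(635,185)),((-126,55.1,21.7),T(597,152)),((-2,78.9,32.3),T(457,380)),((-2,55.1,21.7),T(418,347)),
((-118,-36,8),S(695,305)),((95,64,8),S(85,300)),((-126,78.9,32.3),S(602,546)),((-126,55.1,21.7),S(626,505)),((-2,78.9,32.3),S(288,408)),((-2,55.1,21.7),S(320,370))]
board=[((29,-45,4),T(410,108)),((29,45,4),T(285,242)),((-29,-45,4),T(492,180)),((29,45,4),S(395,200)),((29,-45,4),S(608,290)),((1,-28.5,19.5),T(430,165)),((4.5,14.5,20),T(360,228)),((4.5,14.5,20),S(438,258))]
def xf(p,P,z): 
    c,s=np.cos(p[2]),np.sin(p[2]); P=np.array(P)/1000
    return np.stack([p[0]+c*P[:,0]-s*P[:,1],p[1]+s*P[:,0]+c*P[:,1],P[:,2]+z],1)
def res(p,L,z):
    W=xf(p,[l[0] for l in L],z+(p[3] if len(p)>3 else 0)); r=[]
    for w,l in zip(W,L): r.append(proj(l[1][0],w)[0]-l[1][1:])
    return np.array(r)
if __name__=='__main__':
    best=min((least_squares(lambda p:res(p,nest,0).ravel(),[.58,.32,a],loss='soft_l1',x_scale=[.1,.1,1]) for a in np.arange(-3,3,.7)),key=lambda o:o.cost)
    p=best.x; print('nest',p,np.degrees(p[2])); print(res(p,nest,0).round(1).tolist())
    p4=least_squares(lambda q:res(q,nest,0).ravel(),[*p,0],loss='soft_l1').x; print('free z',p4)
    b=least_squares(lambda q:res(q,board,.008).ravel(),[.62,.31,p[2]-np.pi/2],loss='soft_l1').x
    print('board',b,res(b,board,.008).round(1).tolist())
    c,s=np.cos(p[2]),np.sin(p[2]); d=b[:2]-p[:2]; print('board in nest',c*d[0]+s*d[1],-s*d[0]+c*d[1],np.degrees(b[2]-p[2]))
    np.save('nest.npy',p)
E
python3 fit.py
```

```text
nest [ 0.59865881  0.3423462  -3.90299056] -223.62488636285926
[[0.1, -0.5], [-0.6, 0.6], [-0.7, -0.9], [-1.1, -0.2], [-1.3, -0.6], [-1.0, -0.5], [0.8, 1.1], [-1.3, 0.6], [0.2, 1.3], [0.2, 0.3], [-0.2, 0.6], [-0.6, -0.1]]
free z [ 0.59785279  0.34123821 -3.90174126  0.00432292]
board [ 0.62516092  0.31262978 -5.47172858] [[-0.9, -0.4], [-1.5, 0.3], [0.7, 1.2], [-0.2, 0.5], [0.1, 0.5], [-1.0, -0.3], [-0.5, -0.6], [0.4, 1.3]]
board in nest -0.03968651468089397 0.003226185868933168 -89.8820677878904
```

```bash
cat >> h.py <<'E'
p=np.load('nest.npy'); a=p[2]; NX=np.array([np.cos(a),np.sin(a),0]); NY=np.array([-np.sin(a),np.cos(a),0])
def W(x,y,z): return np.array([p[0],p[1],0])+(NX*x+NY*y)/1000+np.array([0,0,z/1000])
ty=np.array([0,0,-1.]); tz=-NY; ROT=np.stack([np.cross(ty,tz),ty,tz],1)
def F(): 
    f=np.array(read_contact_force()); return np.array([f@NX,f@NY,f[2]]).round(2)
def N(): 
    q=np.array(read_tcp_pos())-np.array([p[0],p[1],0]); return (np.array([q@NX,q@NY,q[2]])*1000).round(1)
E
python3 - <<'E'
from h import *
print(solve_ik(W(-98,33.5,180),ROT),solve_ik(W(-12,33.5,16),ROT))
gripper_to(.052); print(read_clock(),read_opening())
move_to(W(-98,33.5,180),ROT); print(read_clock(),N(),F())
move_straight(W(-98,33.5,60),speed=.12); print(read_clock(),N(),F())
shot('scene','s2.png'); shot('top','t2.png')
a=cv2.imread('pics/top1.png')
for n in('s2','t2'):
    i=cv2.imread(f'pics/{n}.png'); i=i[130:260,230:390] if n=='s2' else i[125:265,235:405]
    cv2.imwrite(f'pics/{n}z.png',cv2.resize(i,None,fx=4.2,fy=4.2,interpolation=cv2.INTER_CUBIC))
E
```

```text
[ 1.57247890e+01  3.56000495e+01  8.09003218e+01 -2.54444375e-14
  6.34996287e+01 -3.06503246e+01] [ 2.22177492e+01  4.41711539e+01  9.27695952e+01 -2.54444375e-14
  4.30592509e+01 -2.41573645e+01]
2.0833 0.051773621039470856
4.0417 [-96.9  33.1 180.2] [0.46 0.38 0.12]
5.1917 [-98.2  33.1  60.8] [-0.43  0.02  0.28]
```

Run:
```python
import cv2,numpy as np
a=cv2.imread('pics/s2z.png');b=cv2.imread('pics/t2z.png')
print(a.shape,b.shape)
```

```text
(546, 672, 3) (588, 714, 3)
```

View pics/s2z.png

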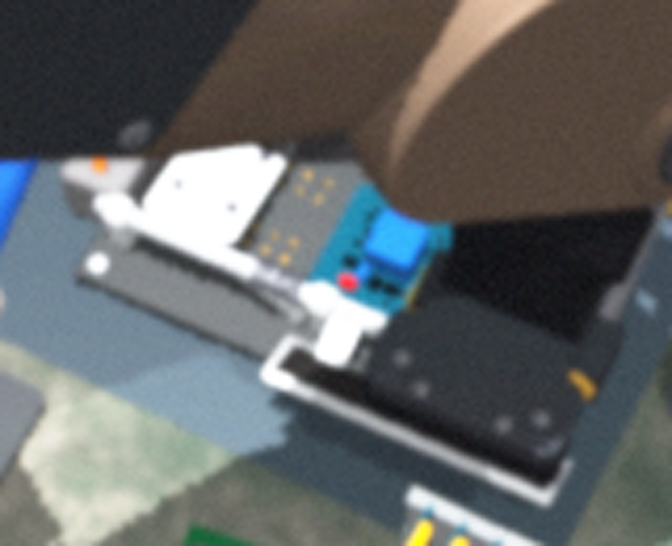

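View pics/t2z.png

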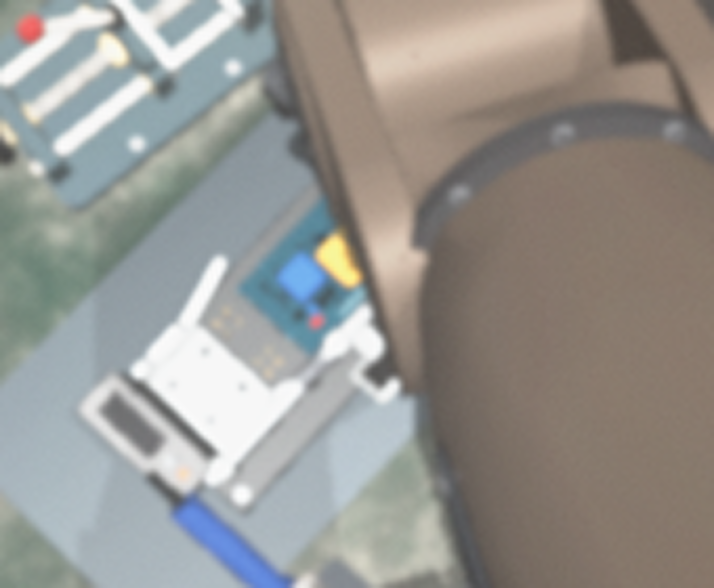

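The hand is centred over the bar; the board's relay side is free in front (s2z: blue relay at (395,240)). Pressing down in force-checked steps.

Run:
```python
from h import *
for z in (38,32,29,27,25,23,21,19.5,18.5):
    move_straight(W(-98,33.5,z),speed=.04); f=F(); print(z,N(),f,round(read_clock(),2))
    if f[2]>10: break
shot('top','t3.png'); shot('scene','s3.png')
for n in('s3','t3'):
    i=cv2.imread(f'pics/{n}.png'); i=i[130:260,230:390] if n=='s3' else i[145:265,235:385]
    cv2.imwrite(f'pics/{n}z.png',cv2.resize(i,None,fx=4.2,fy=4.2,interpolation=cv2.INTER_CUBIC))
```

```text
38 [-98.   33.4  37.9] [-0.17 -0.48 -0.33] 5.99
32 [-97.9  33.6  31.7] [-0.34  0.23 -0.41] 6.29
29 [-98.   33.6  28.8] [ 0.04 -0.77 -0.49] 6.54
27 [-98.1  33.3  27.2] [-0.16 -0.41  1.94] 6.79
25 [-98.1  33.   25.3] [ 0.54 -2.69  3.83] 7.04
23 [-98.1  32.6  23.6] [ 0.77 -5.53  6.46] 7.29
21 [-98.2  32.   22.1] [ 1.71 -7.38  8.73] 7.54
19.5 [-98.2  31.5  21. ] [ 3.07 -7.89  9.76] 7.79
18.5 [-98.2  31.2  20.4] [ 3.02 -7.97 11.55] 8.04
```

View pics/s3z.png

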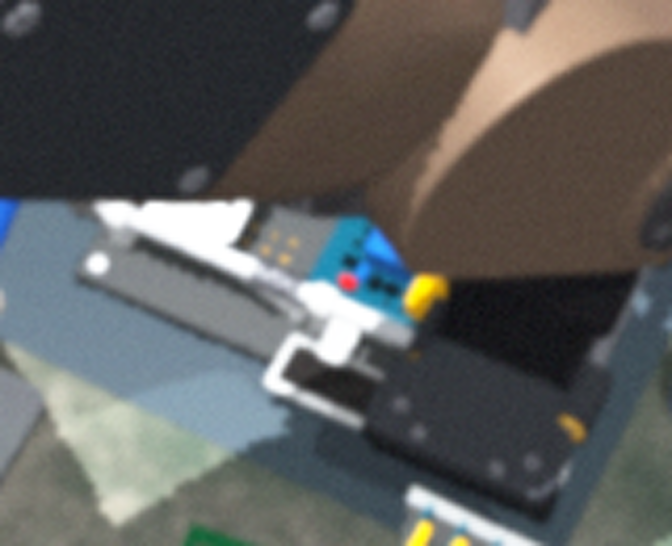

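View pics/t3z.png

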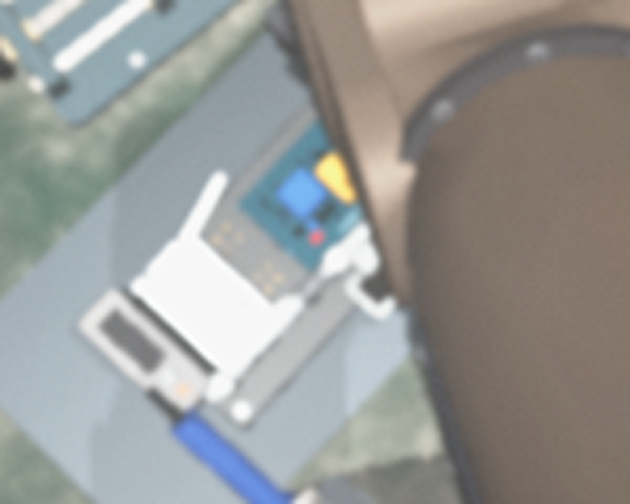

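Run:
```python
from h import *
print(read_opening(),N(),F())
for z in (17.5,16.5,15.5,14.5,13.5):
    move_straight(W(-98,32,z),speed=.04); f=F(); n=N(); print(z,n,f,round(read_opening(),4),round(read_clock(),2))
    if f[2]>18 or n[2]<17: break
pause(.3);print(N(),F())
```

```text
0.0521162635669209 [-98.2  31.1  20.4] [ 2.48 -7.64 12.01]
17.5 [-98.2  30.3  19.2] [ 2.   -5.53 12.23] 0.0521 8.39
16.5 [-98.2  29.9  18.6] [ 3.01 -6.75 15.04] 0.0517 8.64
15.5 [-98.2  29.5  18. ] [ 3.8  -8.01 16.31] 0.0518 8.89
14.5 [-98.2  29.1  17.4] [ 4.78 -8.89 18.55] 0.0521 9.14
[-98.2  29.1  17.4] [ 4.5  -8.7  19.47]
```

Run:
```python
from h import *
print(N(),F(),np.array(read_moment()).round(2),read_orientation()-ROT if 0 else np.array(read_orientation()).round(3).tolist(),ROT.round(3).tolist())
m=np.array(read_moment());print('moment nest',m@NX,m@NY,m[2])
for n in('top','scene'):
    s,R,t=shot(n,n+'4.png'); K=s['intrinsics']
    i=s['image'][:,:,::-1]; 
    x0,y0=(245,170) if n=='top' else (240,130)
    w=np.ascontiguousarray(cv2.resize(i[y0:y0+75,x0:x0+95],None,fx=8,fy=8,interpolation=cv2.INTER_CUBIC))
    for th,col in((0.0,(0,0,255)),(.25,(0,255,255)),(.42,(0,255,0)),(.48,(255,0,255))):
        pts=[]
        for x,y in((35,33),(35,-27),(76,-27),(76,33)):
            d=th-.18; ry,rz=y-40,3.0
            yy=40+ry*np.cos(d)+rz*np.sin(d)*1; zz=30+rz*np.cos(d)-ry*np.sin(d)
            pts.append(W(x,yy,zz))
        q=cv2.projectPoints(np.array(pts).reshape(-1,1,3),np.array(s['rvec'],float),t,K,None)[0][:,0]
        if th==0.42: print(n,q)
        cv2.polylines(w,[((q-[x0,y0]+.5)*8).astype(np.int32)],True,col,1)
    cv2.imwrite(f'pics/{n}4z.png',w)
```

```text
[-98.2  29.1  17.4] [ 4.5  -8.7  19.47] [ 1.51 -0.13 -0.17] [[0.724, 0.006, 0.69], [-0.69, 0.003, 0.724], [0.002, -1.0, 0.007]] [[0.724, 0.0, 0.69], [-0.69, 0.0, 0.724], [0.0, -1.0, -0.0]]
moment nest -1.1809753301832433 -0.9431414390077169 -0.17142855709115545
top [[299.31070519 218.55131616]
 [280.12613932 200.69483539]
 [267.70887749 213.94989426]
 [287.08071561 231.74585064]]
scene [[284.53075253 187.99082415]
 [299.62822568 157.17415162]
 [278.51363277 148.30194348]
 [263.2934605  178.74201141]]
```

View pics/top4z.png

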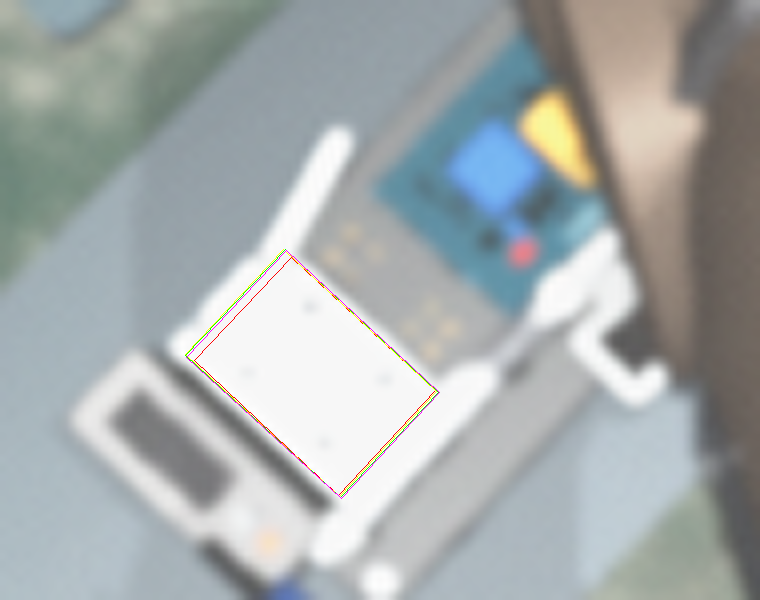

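View pics/scene4z.png

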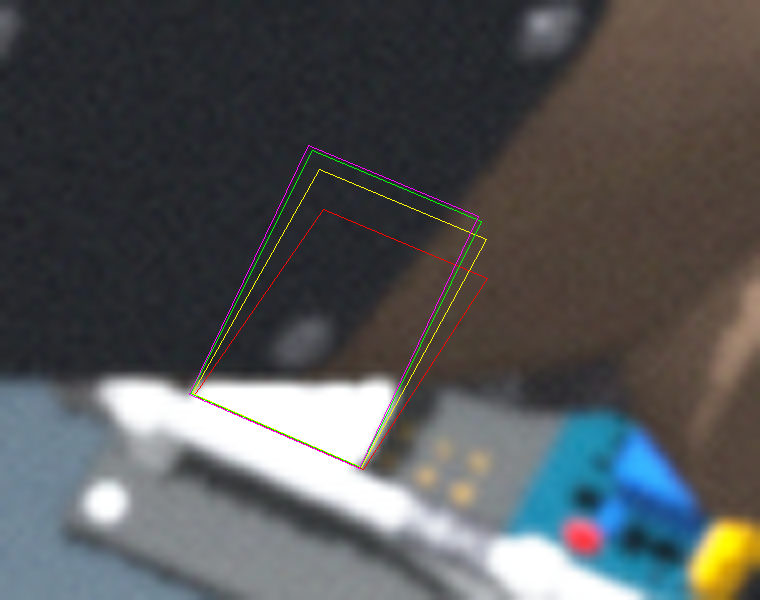

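Flap is fully open (edges match 0.42–0.48 overlay), and the rising force suggests I'm against the limit; easing off and centring a little in y before pushing.

Run:
```python
from h import *
for y,z in((33,16.5),(34,17.5),(35,17.5)):
    move_straight(W(-98,y,z),speed=.03); print(N(),F(),round(read_clock(),2))
for x in (-92,-86,-82,-78,-74,-70):
    move_straight(W(x,35,17.5),speed=.03); f=F(); print(x,N(),f,round(read_clock(),2))
    if abs(f[0])>15 or f[2]<4 or f[2]>25: break
```

```text
[-98.2  30.3  19. ] [ 5.05 -9.23 15.14] 9.79
[-98.2  31.   20. ] [  4.32 -11.85  13.78] 10.04
[-98.2  31.3  20.3] [  4.77 -13.04  15.19] 10.29
-92 [-93.3  32.8  19.5] [-2.69 -6.2  10.58] 10.64
-86 [-87.1  33.9  18.9] [-3.99 -2.77  8.65] 10.99
-82 [-83.2  34.1  18.7] [-4.54 -2.33  8.35] 11.28
-78 [-79.2  34.3  18.6] [-5.27 -1.46  8.33] 11.56
-74 [-75.1  34.4  18.5] [-4.03 -1.68  8.45] 11.84
-70 [-71.1  34.4  18.5] [-4.68 -1.01  8.93] 12.12
```

```bash
cat >> h.py <<'E'
def look(k):
    for n in('top','scene'):
        s,R,t=shot(n,f'{n}{k}.png'); i=s['image'][:,:,::-1]
        x0,y0=(245,150) if n=='top' else (235,130)
        cv2.imwrite(f'pics/{n}{k}z.png',cv2.resize(i[y0:y0+110,x0:x0+140],None,fx=5,fy=5,interpolation=cv2.INTER_CUBIC))
E
python3 -c "
from h import *
look(5)"
```

```text
(no output)
```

View pics/top5z.png

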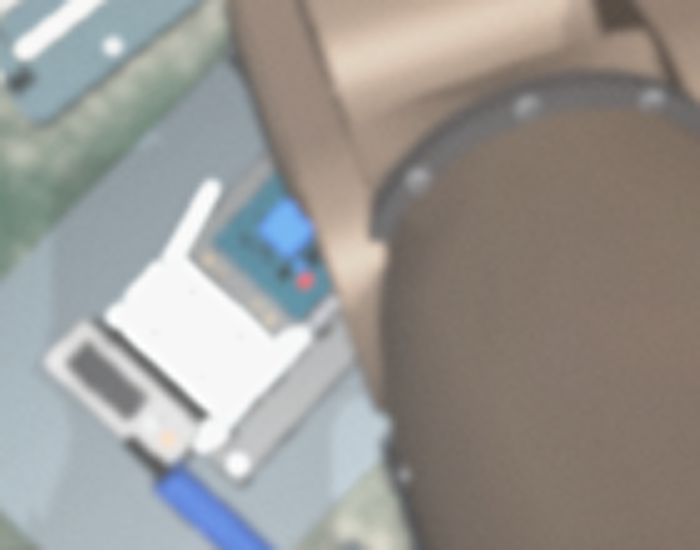

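View pics/scene5z.png

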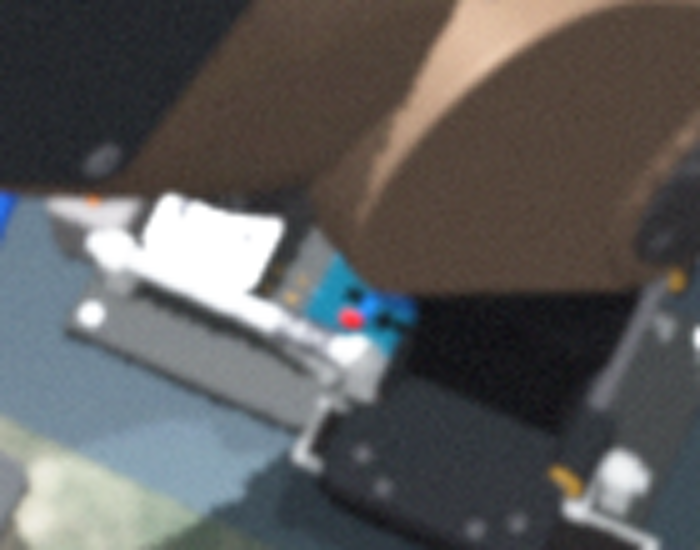

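Board has moved forward about 14 mm (red part at (305,282) in top5z), edges still parallel to the track, flap open. Continue.

Run:
```python
from h import *
for x in range(-64,-27,4):
    move_straight(W(x,35,17.5),speed=.03); f=F(); print(x,N(),f,round(read_clock(),2))
    if abs(f[0])>12 or f[2]<5 or f[2]>25: break
look(6)
```

```text
-64 [-65.   34.5  18.4] [-2.91 -0.8   7.49] 12.57
-60 [-61.   34.5  18.4] [-4.   -1.28  8.23] 12.86
-56 [-57.5  34.2  18.6] [-4.92 -2.01  8.21] 13.14
-52 [-53.2  34.3  18.5] [-3.41 -1.55  8.23] 13.43
-48 [-49.1  34.4  18.5] [-4.39 -2.46  8.81] 13.71
-44 [-45.1  34.4  18.5] [-4.88 -1.16  9.08] 13.99
-40 [-41.1  34.4  18.5] [-4.62 -1.61  7.74] 14.28
-36 [-37.1  34.4  18.5] [-4.89 -1.16  8.18] 14.56
-32 [-33.   34.4  18.5] [-4.07 -0.99  7.83] 14.84
-28 [-29.   34.4  18.5] [-4.52 -1.84  8.81] 15.12
```

View pics/top6z.png

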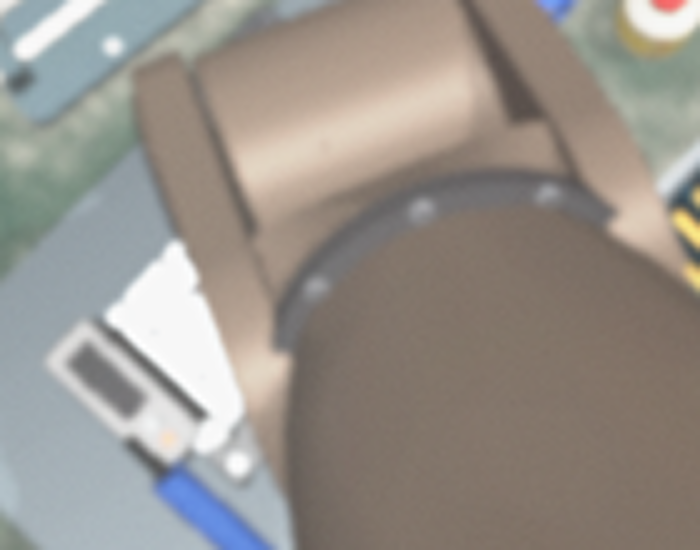

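The hand now hides the board, so I go on by force until the end stop.

Run:
```python
from h import *
for x in [-24,-21,-18,-16,-14,-12,-11,-10,-9,-8,-7,-6,-5,-4]:
    move_straight(W(x,35,17.5),speed=.025); f=F(); n=N();print(x,n,f,round(read_clock(),2))
    if f[0]<-14 or f[2]<5 or f[2]>25 or n[0]>-6: break
look(7)
```

```text
-24 [-25.1  34.4  18.4] [-4.11 -0.95  7.97] 15.53
-21 [-22.1  34.4  18.4] [-3.71 -1.66  7.97] 15.8
-18 [-19.1  34.4  18.4] [-4.85 -1.35  9.59] 16.07
-16 [-17.2  34.4  18.5] [-5.67 -1.48  9.19] 16.32
-14 [-15.3  34.4  18.5] [-6.23 -0.52  8.26] 16.57
-12 [-13.8  34.2  18.5] [-8.25 -1.76  7.93] 16.82
-11 [-13.5  34.   18.7] [-12.39  -0.88   8.45] 17.07
-10 [-13.2  33.7  18.9] [-16.33  -0.36   7.82] 17.32
```

View pics/scene7z.png

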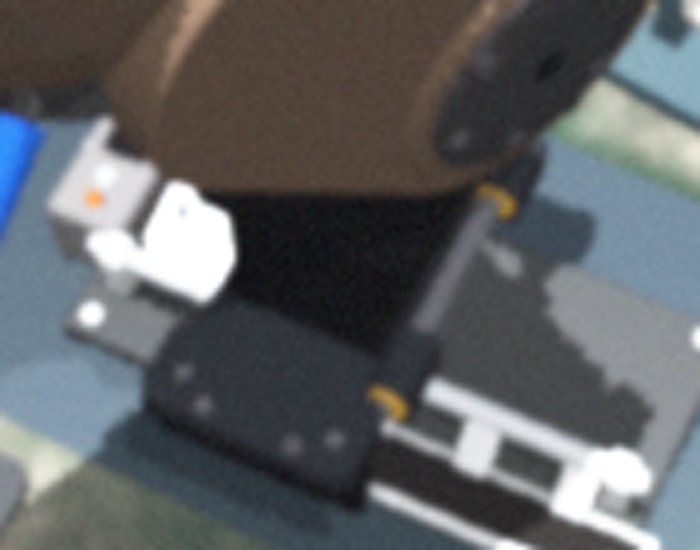

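Run:
```python
from h import *
for x in (-9,-8,-7):
    move_straight(W(x,35,17.5),speed=.025); print(x,N(),F(),round(read_clock(),2))
pause(.3); print(N(),F())
for x in (-13,-19,-24):
    move_straight(W(x,34.5,17.5),speed=.03); print(x,N(),F(),round(read_clock(),2))
look(8)
```

```text
-9 [-12.9  33.3  19.1] [-18.85  -1.51   8.98] 17.67
-8 [-12.6  32.8  19.5] [-22.58  -2.74   8.48] 17.92
-7 [-12.3  32.4  19.8] [-26.27  -4.28   9.58] 18.17
[-12.3  32.4  19.8] [-26.06  -3.37   8.53]
-13 [-14.   33.   18.9] [-2.02 -4.6  10.34] 18.82
-19 [-18.7  34.1  18.2] [ 3.32 -1.67  9.16] 19.17
-24 [-23.5  34.6  17.9] [ 2.83 -1.22  8.54] 19.48
```

View pics/scene8z.png

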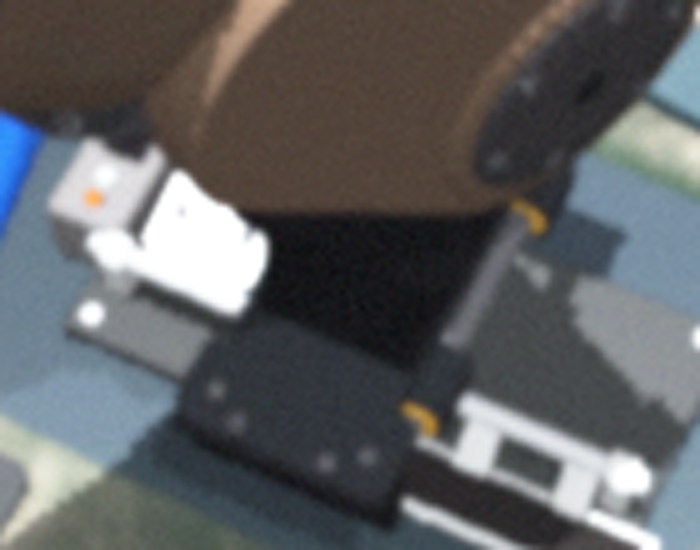

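I slide back along the bar, still holding it down, to view the board before letting the flap close.

Run:
```python
from h import *
for x in (-50,-75,-100):
    move_straight(W(x,34.5,17.5),speed=.04); print(x,N(),F(),round(read_clock(),2))
look(9)
```

```text
-50 [-49.5  35.   17.7] [3.17 0.79 7.35] 20.38
-75 [-74.5  35.   17.7] [2.37 0.84 6.89] 21.16
-100 [-99.5  34.9  17.7] [2.85 1.5  6.04] 21.93
```

View pics/top9z.png

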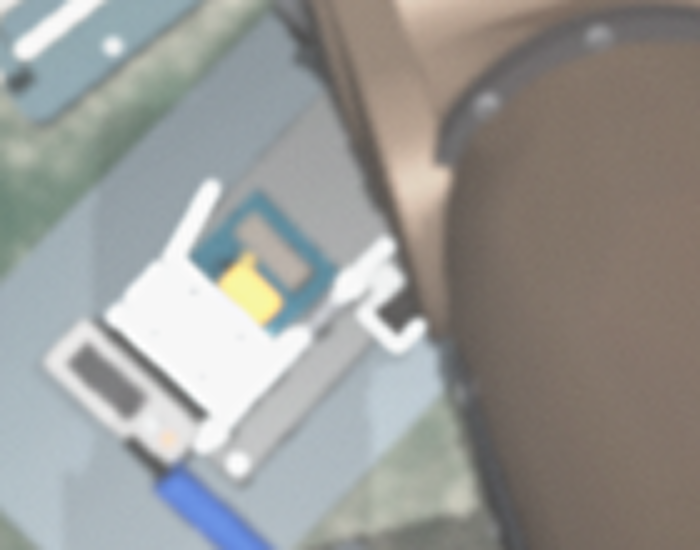

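View pics/scene9z.png

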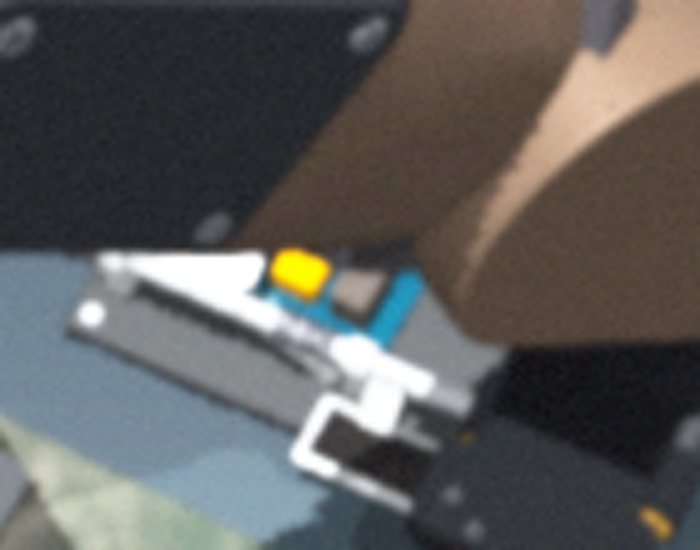

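```bash
cat > ov.py <<'E'
import sys
from h import *
k=sys.argv[1]; bx=float(sys.argv[2])
import fit
for n,(x0,y0) in (('top',(270,175)),('scene',(270,170))):
    i=cv2.imread(f'pics/{n}{k}.png'); w=cv2.resize(i[y0:y0+50,x0:x0+60],None,fx=12,fy=12,interpolation=cv2.INTER_CUBIC)
    # board frame at nest (bx,0): own y->NX, own x->-NY
    def pl(pts,col):
        q=fit.proj(n,[W(bx+y,-x,8+z) for x,y,z in pts]); cv2.polylines(w,[((q-[x0,y0]+.5)*12).astype(np.int32)],True,col,1)
    pl([(29,-45,4),(-29,-45,4),(-29,45,4),(29,45,4)],(0,0,255))
    pl([(20,-35,19.5),(-18,-35,19.5),(-18,-22,19.5),(20,-22,19.5)],(255,0,255))
    cv2.imwrite(f'pics/{n}{k}o.png',w)
E
python3 ov.py 9 33
```

```text
(no output)
```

View pics/top9o.png

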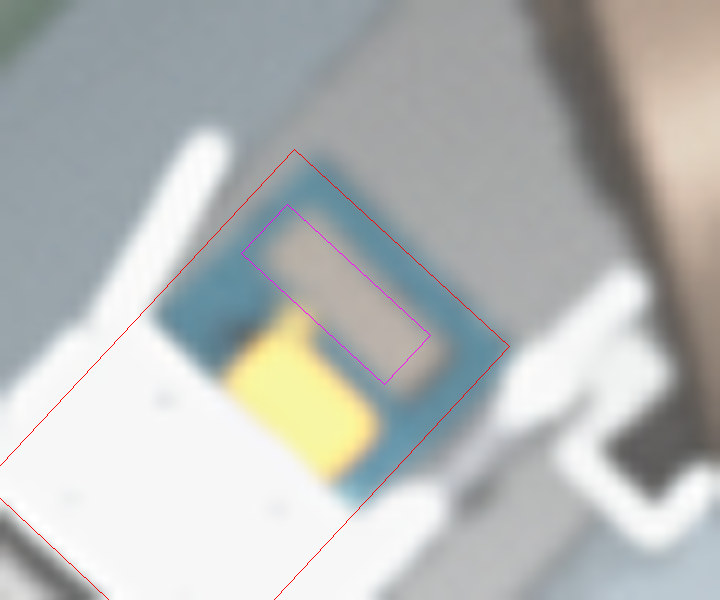

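View pics/scene9o.png

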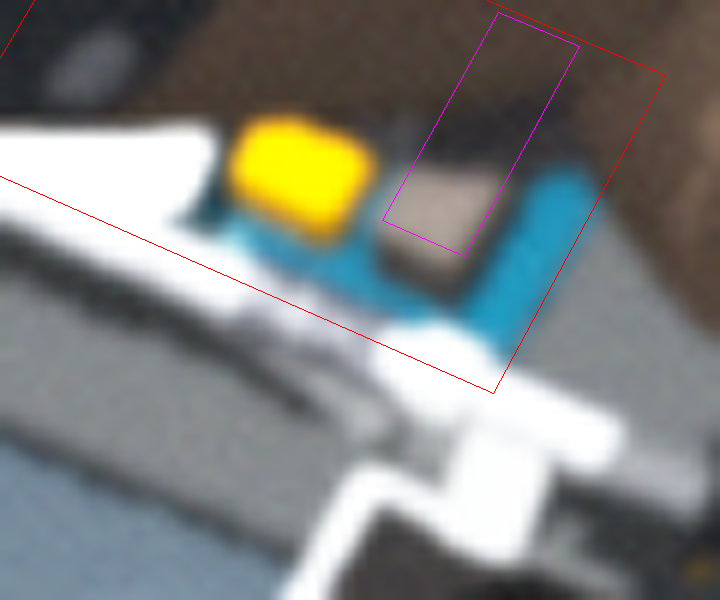

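The rear edge fits the home overlay (rear line (294,150)-(510,346) in top9o) to about 1 mm, and the board is parallel. With time left I'll give a second push at a slightly different lateral point to rule out a jam against the rails.

```bash
python3 - <<'E'
from h import *
move_straight(W(-60,32,17.3),speed=.05); print(N(),F())
move_straight(W(-24,31,17.3),speed=.05); print(N(),F(),read_clock())
for x in [-18,-16,-14,-12,-10,-8]:
    move_straight(W(x,31,17.3),speed=.025); f=F(); n=N();print(x,n,f,round(read_clock(),2))
    if f[0]<-26 or f[2]<4.5 or f[2]>25: break
for x in (-13,-20):
    move_straight(W(x,31.5,17.3),speed=.03); print(x,N(),F(),round(read_clock(),2))
for x in (-60,-100):
    move_straight(W(x,33.5,17.5),speed=.06); print(x,N(),F(),round(read_clock(),2))
look(10)
E
python3 ov.py 10 33
python3 - <<'E'
import cv2,numpy as np
a=cv2.imread('pics/top9o.png');b=cv2.imread('pics/top10o.png')
cv2.imwrite('pics/c10.png',cv2.resize(np.hstack([a[100:520,100:560],b[100:520,100:560]]),None,fx=.85,fy=.85))
E
```

```text
[-61.   31.5  18.3] [-2.94 -0.13  8.73]
[-25.1  30.3  18.5] [-3.43 -1.28 10.37] 23.95
-18 [-19.2  30.2  18.5] [-4.6  -1.38  9.53] 24.34
-16 [-17.4  30.2  18.5] [-6.45 -1.17  9.75] 24.59
-14 [-15.5  30.2  18.5] [-6.27 -1.26 10.13] 24.84
-12 [-13.7  30.1  18.5] [-7.95 -1.05  9.21] 25.09
-10 [-12.9  29.6  18.8] [-15.01  -2.65   9.78] 25.34
-8 [-12.3  28.7  19.4] [-20.91  -4.04  10.79] 25.59
-13 [-13.9  29.7  19. ] [-0.73 -4.45 12.79] 25.91
-20 [-19.5  30.9  18.2] [ 5.04 -2.08 11.  ] 26.29
-60 [-59.7  33.9  17.8] [2.23 1.2  6.75] 27.11
-100 [-99.7  33.9  17.8] [1.28 0.93 6.34] 27.93
```

View pics/c10.png

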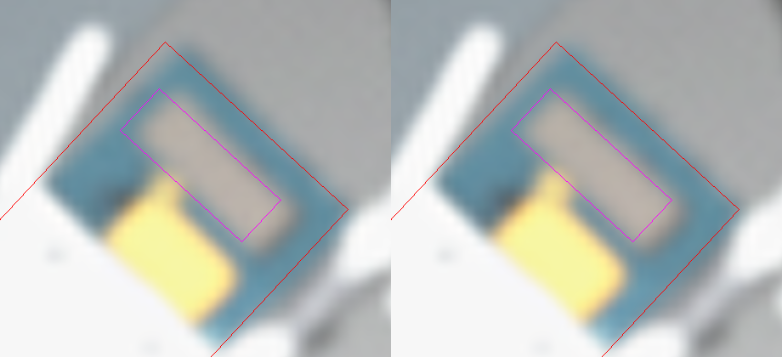

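Same stop position and unchanged picture. Let the bar up slowly and take the hand away for a clear view.

```bash
python3 - <<'E'
from h import *
move_straight(W(-100,33.5,36),speed=.03); print(N(),F(),read_clock())
move_straight(W(-100,33.5,180),speed=.2)
goto_joints([60,28.1,89.3,0,62.5,-6]); print(read_clock(),F())
look(11)
s=cv2.imread('pics/top11.png')
E
python3 ov.py 11 33
```

```text
[-100.    33.6   35.9] [-0.64  0.04 -0.33] 28.8917
31.6083 [-0.16 -0.17  0.49]
```

View pics/top11z.png

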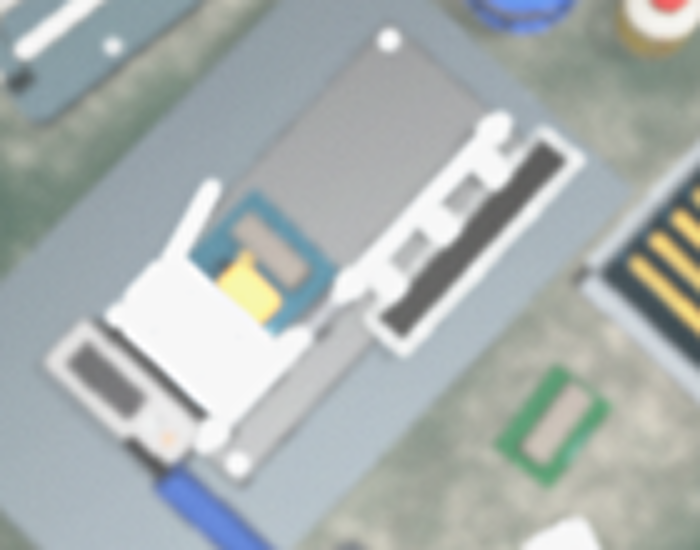

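View pics/scene11z.png

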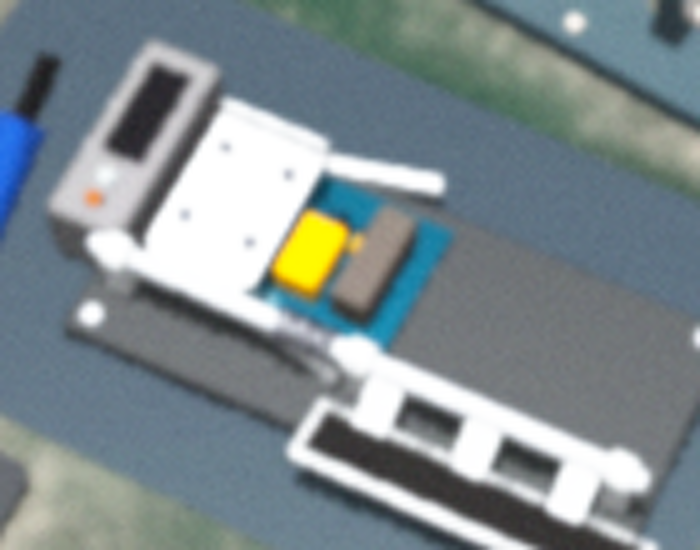

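View pics/scene11o.png

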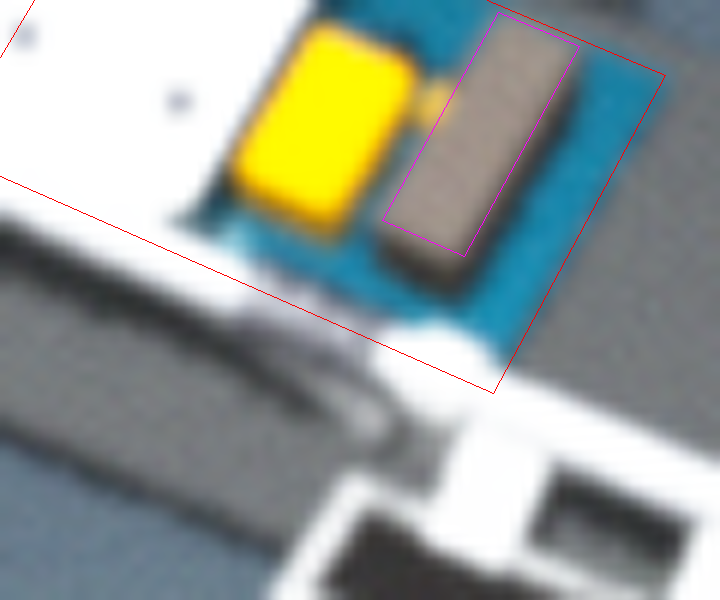

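The flap is down on the relay, board straight, bystanders in place. A subpixel check of how far home it is: I measure edge positions along nest x, relative to known nest edges.

```bash
cat > edge.py <<'E'
import sys
from h import *
import fit
k=sys.argv[1]
def prof(n,img,ys,xs,z,axis='x'):
    P=[W(x,y,z) if axis=='x' else W(y,x,z) for x in xs for y in ys]
    q=fit.proj(n,P).astype(np.float32)
    v=cv2.remap(img,q[:,0].reshape(len(xs),-1),q[:,1].reshape(len(xs),-1),cv2.INTER_CUBIC)
    return v.astype(float).mean(1)
def edge(n,img,ys,x0,z,w=6,axis='x'):
    xs=np.arange(x0-w,x0+w+.01,.25); pr=prof(n,img,ys,xs,z,axis)
    g=np.abs(np.gradient(cv2.GaussianBlur(pr,(1,9),0),axis=0)).sum(1); i=g.argmax()
    m=slice(max(0,i-8),i+9); gg=g[m]-g[m].min(); return round(float((xs[m]*gg).sum()/gg.sum()),2),round(g[i],1)
for n in('top','scene'):
    img=cv2.imread(f'pics/{n}{k}.png').astype(np.float32)
    print(n,'board rear(-12)',edge(n,img,np.arange(-20,20,1.),-12,12),
     'plate rear(-118)',edge(n,img,np.arange(-25,30,1.),-118,8),'plate front(95)',edge(n,img,np.arange(46,60,1.),95,8),
     'flap front(35)',edge(n,img,np.arange(-20,20,1.),35,33,5),'relay rear(-2)',edge(n,img,np.arange(-12,12,1.),-2,27.5,4),
     'relay front(11)',edge(n,img,np.arange(-12,-2,1.),11,27.5,4),
     'bar front(-2)',edge(n,img,np.arange(58,74,1.),-2,24,5),'bar rear(-126)',edge(n,img,np.arange(58,74,1.),-126,24,5))
    print('  y: plate right(-36)',edge(n,img,np.arange(-100,-20,2.),-36,8,6,'y'),'board right(-29)',edge(n,img,np.arange(-9,10,1.),-29,12,5,'y'))
E
python3 edge.py 11
```

```text
top board rear(-12) (-13.94, np.float64(4.6)) plate rear(-118) (-115.4, np.float64(2.5)) plate front(95) (92.11, np.float64(9.3)) flap front(35) (32.53, np.float64(12.9)) relay rear(-2) (-3.13, np.float64(5.7)) relay front(11) (8.88, np.float64(3.2)) bar front(-2) (-5.84, np.float64(14.6)) bar rear(-126) (-122.34, np.float64(18.0))
  y: plate right(-36) (-32.57, np.float64(2.0)) board right(-29) (-26.9, np.float64(3.8))
scene board rear(-12) (-11.64, np.float64(9.8)) plate rear(-118) (-119.2, np.float64(6.7)) plate front(95) (92.61, np.float64(17.3)) flap front(35) (34.9, np.float64(35.9)) relay rear(-2) (-2.08, np.float64(15.9)) relay front(11) (13.49, np.float64(7.7)) bar front(-2) (-5.46, np.float64(37.0)) bar rear(-126) (-126.08, np.float64(33.6))
  y: plate right(-36) (-36.8, np.float64(1.7)) board right(-29) (-32.45, np.float64(4.4))
```

Relative to the flap edge and plate front, the board's rear edge sits at the home position or slightly beyond (+0.5 to +1 mm, within error), so it isn't short. Handing in.

```bash
python3 -c "
from h import *
print(read_clock(),F(),read_joint_vel()); finish_job()"
```

```text
31.9083 [-0.14 -0.2  -0.04] [ 0.21539469 -0.03512549  0.0798018   0.09438274 -0.00321748  0.02850744]
the job is handed in; nothing more can be done
```

I loaded the relay board and handed the job in at about 32 s. The board is home against the end stop to within about 1 mm, and the flap is down on it.

I held the thumb bar down with one fingertip so the flap stayed open. With the other fingertip I pushed the board by its dark relay until it met the end stop. A second push at a different sideways point stopped at the same place. I then let the bar up slowly and moved the hand well clear.

**Last checks**
- **Board position:** it lies parallel to the track. Measured against the flap and the plate's front edge, its rear edge is at the home position or up to about 1 mm past it, so it does not look short.
- **Flap and bystanders:** the last pictures show the flap down. The spare board, flux bottle, solder reel and the rest of the bench close to the nest look unmoved. I compared those pictures by eye only, and the heat sink lay at the edge of the close-ups.
- **Forces:** the push reached about 26 N and the bar at most about 19 N. At hand-in the hand read about 0 N.

**Disagreements**
- The raw edge readings from the two cameras differ by 1 to 4 mm.
- The fingertip stopped about 1.8 mm earlier than the nest position I had fitted predicted. I put that down to error in the fit, because the board measured home against the nest's own edges.

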